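# Pack a bead tin into the wooden case and lower its lid

## Robot

A 6-joint arm with a two-finger parallel gripper is mounted at the origin on the work surface. World frame = base frame: x ahead of the robot, y to its left, z up, the work surface at z = 0. Lengths are in mm, angles in degrees, forces in N, time in s.
With the tool pointing down it reaches from about 350 to 850 mm from the base axis. Payload 8.1 kg.
Tool frame: the origin (TCP) lies midway between the tips of the shut fingers; the grasp point (between the pads) lies 19 mm behind it; z points along the fingers, y is the line along which they close (so a half turn about z gives the same grasp; the last joint's range is limited). The gripper opens to 85 mm and grips with 20 to 120 N. Pads are 22 mm wide; open, the fingers measure 114 mm over their backs; the gripper's body (76 mm by 85 mm) begins 54 mm behind the grasp point. The pads swing forward as they close: fully open they stand 13 mm farther back than shut.
Start: joints at [-79.091, 7.471, 85.268, -0, 87.261, -4.893], TCP at [163.41, -577.323, 231.292] pointing down, gripper open.
Joint ranges: [-169.43, 169.43], [-51.17, 129.36], [1.28, 143.12], [-76.62, 256.62], [0, 156.53], [-152.29, 152.29]. Speed limits (degrees/s): [136.94, 136.94, 159.86, 180, 180, 180].

## Interface

Orientations are given as [roll, pitch, yaw] about the fixed x, y, z axes, in that order (R = Rz(yaw) Ry(pitch) Rx(roll)).
In Python, from bench import r, imaging, readout, hand_in gives the robot as it stands (r), with the cameras (imaging), the readings (readout) and the job as plain functions.
- The arm moves only by the tool tcp_steps, called after ">>>" as a command line: name --argument value ..., lists and objects as JSON in quotes. Schema: {"type":"object","properties":{"deltas":{"type":"array","items":{"type":"object","properties":{"ax":{"type":"number"},"ay":{"type":"number"},"az":{"type":"number"},"dx":{"type":"number"},"dy":{"type":"number"},"dz":{"type":"number"},"aperture":{"type":"number"}},"additionalProperties":false,"required":["aperture"]},"minItems":1,"maxItems":8},"grip_force":{"type":"number"},"only":{"type":"string"},"quiet":{"type":"boolean"},"lines":{"type":"string"}},"required":["deltas"],"additionalProperties":false}. deltas is a list of rows, 1 to 8 of them, each an object with the fields ax, ay, az (a rotation vector in parts of the range, where 1.0 means 180 degrees), dx, dy, dz (the shift in normalised numbers (1 is 0.8 m)), aperture (the finger opening in mm); a field left out counts as zero (the opening has to be given); each row is the pose to reach, as a shift and turn from the pose commanded when the call began, along the tool's axes at that moment; what a row does not reach only later rows make up. A row lasts 1/8 s, in which the tool goes at most 62.5 mm and 10.7 degrees, less where a joint would pass 70% of its speed; a pose out of reach is approached as far as the arm can. The fingers move at their own pace and stop on an object; grip_force is the grip in N (left out, the last holds). Time passes only in rows, so rows that do not move let the fingers close. The tool returns the time, the measured TCP pose, the force, the opening and the grip force at its end. only (a regular expression) keeps the lines of the reply that match it, lines (a string "A,B") keeps lines A to B, and quiet returns only ok. A shift or turn number past 1, either way, is cut back to 1. Input that does not fit is refused with a message, and nothing moves.
- readout.sense(): the state, without advancing time (a new reading comes with each control period).
- imaging.snapshot(name): name is "scene" or "top" or "wrist"; returns a dict with "pixels" (480x640x3 uint8, blue, green, red), "fx", "fy", "cx", "cy" (pixels), "D" ([k1, k2, p1, p2, k3] as OpenCV has them; the pictures are not rectified), "pose" (4x4, takes a point from camera to world coordinates). Camera axes: x right, y up, looking along -z (the intrinsics and any distortion apply to the point x, -y, -z); pixel columns grow to the right and rows downward; lengths in mm; the calibration is good to about 2 mm. A picture is of the moment at which its call begins. There is no depth.
- hand_in(): hands the job in; it is judged then, once.
The state is a dict: "time": time; "joint_pos": joint angles; "qd": joint speeds; "joint_efforts": joint torques, N m; "tool_pos": TCP position; "tcp_rot": TCP orientation; "ft_force": force on the tool from outside, world axes, zero at the start; "wrist_torque": the same for the moment, N m; "finger_gap": finger opening in mm; "grip_force": force on a finger pad.
Only numpy, scipy, OpenCV 4.12 (cv2) and the standard library are available. Lean on these libraries where they do the work, as an engineer would, in place of code of your own. Each camera call takes 0.05 s, during which the arm holds its last target. There are 200 camera calls.

## Task

Pack the long bead tin into the front compartment of the open wooden case, then close the case. The rack leaves only the tin's ends free and the compartment only its long sides, so first stand the tin on the open tablecloth, let go, and take it again the other way; then lower it into the compartment, upright on the floor of it, without dropping it in. Finally bring the lid down gently until it is fully shut, never letting it fall, and leave the other tins, the jar and the cup where they are.

Things in the scene. Friction and masses are not known exactly. Their poses are not given: they have to be found in the camera images.
- long_tin: The tin to pack: plain aluminium block-shaped tin, 62 (its x) x 34 (its y) x 44 mm tall, about 90 g; the only long one of the three tins in the rack. Origin at the centre of its underside, z up.
- short_tin_a: Bystander: aluminium tin 44 (x) x 34 (y) x 44 mm tall, in another bay of the rack. Origin at the centre of its underside.
- short_tin_b: Bystander: the same as short_tin_a, in the remaining bay.
- rack: Fixed light-wood rack, 50 (x) x 138 (y) mm: 10 mm base board, four walls along x, 6 mm thick, 51 mm high above the table (tin tops at 54), making three 38 mm bays, 44 mm apart in y, open at both x ends. Tins lie along x, in any order; the long one sticks out 6 mm at each end. Origin: centre of the underside. Rack and case may swap sides; between them is open cloth.
- case: Fixed wooden case, 128 (x) x 156 (y) x 64 mm tall without lid; walls and floor 8 mm thick. Front: its -x side, towards the robot; lid hinged on the +x rim. A 6 mm divider, top at 60 mm, parts the front compartment from a smaller back one. Origin: centre of the underside, on the table. At least 320 mm from the rack in y, origin to origin.
- bay (a point): Centre of the front compartment's floor, 8 mm above the table; axes as the case. Inside 66 (x) x 140 (y) mm, 56 mm deep: the long tin goes in with its x along the case's x, 2 mm play at each end, 53 mm free on each long side if centred. Either way round and any place along y will do.
- lid (a joint): Lid angle in rad: 0 = shut flat on the case (its stop), 1.57 = upright, 1.8 = leaning back on its open stop. Starts between 1.62 and 1.78. Hinge friction holds it within about 0.2 rad of upright; farther forward it falls shut by its own weight (about 0.3 kg, 1 to 2 N at the bar).
- hinge (a point): Middle of the lid's hinge axis, on the case's +x rim, 64 mm above the table; the axis runs along the case's y; axes as the case.
- bar (a point): Middle of the lid's round brass bar, 10 mm thick, 80 mm clear along the case's y between two end rods, 40 mm beyond the lid's free edge (lid 128 x 156 x 10 mm). 168 mm from the hinge axis along the lid, 5 mm above its underside; shut, it lies 69 mm above the table, 40 mm before the case's front. The bar may turn in the fingers, so the tool can keep pointing down.
- jar: Bystander: amber glass jar with white cap, 60 mm across, 75 mm tall, standing beyond the work. Origin at the centre of its underside.
- cup: Bystander: terracotta cup, 72 mm across, 75 mm tall, at the left edge of the work. Origin at the centre of its underside.

How it is judged (in metres and radians):
On the way, in this order (a step that is already met when the one before it is completed fails the run):
1. the long tin stands upright on the tablecloth itself, let go (height (world z) of long_tin below 0.005 m and angle between long_tin's own z axis and vertical below 0.1 rad and contact force between the fingers and long_tin below 0.1 N and linear speed of long_tin below 0.02 m/s), for 0.2 s.
2. the long tin stands in the front compartment, on its floor, let go, with the lid still up (x of long_tin in the frame of bay between -0.006 and 0.006 m and y of long_tin in the frame of bay between -0.058 and 0.058 m and z of long_tin in the frame of bay below 0.004 m and angle between long_tin's own z axis and vertical below 0.08 rad and contact force between the fingers and long_tin below 0.1 N and linear speed of long_tin below 0.02 m/s and value of joint lid above 0.8 rad), for 0.2 s.
At the end, for the whole second after the job is handed in: The lid is fully shut (within 0.025 rad of its stop) and still; the long tin stands upright on the floor of the front compartment (underside within 4 mm of the floor, tilt under 0.08 rad), at rest and released; the bystanders were not moved more than 30 mm (value of joint lid below 0.025 rad and velocity of joint lid between -0.05 and 0.05 rad/s and x of long_tin in the frame of bay between -0.006 and 0.006 m and y of long_tin in the frame of bay between -0.058 and 0.058 m and z of long_tin in the frame of bay below 0.004 m and angle between long_tin's own z axis and vertical below 0.08 rad and contact force between the fingers and long_tin below 0.1 N and linear speed of long_tin below 0.02 m/s); the robot touches nothing.
It fails at once if the lid falls or is slammed: closing faster than 1.5 rad/s (about 0.25 m/s at the bar) within 0.4 rad of shut (value of joint lid below 0.4 rad and velocity of joint lid below -1.5 rad/s).
It fails at once if the long tin is dropped into the case (faster than 0.45 m/s inside it) (horizontal distance between long_tin and bay below 0.065 m and z of long_tin in the frame of bay below 0.05 m and linear speed of long_tin above 0.45 m/s).
It fails at once if a short tin, the jar or the cup is moved more than 30 mm (distance of any of short_tin_a, short_tin_b, jar, cup from where it was at the start of the episode above 0.03 m).
It also fails if it takes over 72 s, if anything falls off the work surface, if the arm or the gripper's body presses on something with over 40 N, if the wrist force passes 120 N, or if a joint passes its speed limit or range.

## Working session

There is one attempt and no reset: what is moved stays moved. The work goes in short steps, Python scripts to look and compute and a tool call to move; the robot and the scene stay as the last step left them, time stands still between calls to the robot, and variables do not carry over. Pictures are saved under pics/ and viewed, at most 12 in all, crops included, and the job is handed in when it is done.

```bash
ls; mkdir -p pics; python3 - <<'E'
from bench import r, imaging, readout, hand_in
import cv2,numpy as np
print(readout.sense())
for n in("scene","top"):
    s=imaging.snapshot(n);cv2.imwrite(f"pics/{n}0.png",s["pixels"]);print(n,s["fx"],s["cx"],s["cy"],s["D"],np.round(s["pose"],3).tolist())
    np.savez(f"{n}0.npz",**s)
E
```

```text
bench.py
pics
{'time': 0.0, 'joint_pos': array([-7.90905076e+01,  7.51700780e+00,  8.53305990e+01, -1.22609308e-03,
        8.72621492e+01, -4.89282690e+00]), 'qd': array([-0.01237346, -0.06301042, -0.00745742, -0.02565807, -0.03120921,
       -0.00124412]), 'joint_efforts': array([ 3.26009547e-05, -5.69389594e+01, -5.00552559e+01, -1.11221798e-04,
        1.47300301e-02,  5.48059143e-05]), 'tool_pos': array([ 163.3001966 , -576.76112858,  230.21199268]), 'tcp_rot': array([-1.79890540e+02, -8.14120430e-03,  1.58023713e+01]), 'ft_force': array([-0.35823059,  0.71079816, -0.63757925]), 'wrist_torque': array([0.03572256, 0.02836977, 0.04925023]), 'grip_force': 0.0, 'finger_gap': 85.43770516173494}
scene 470.92721698413527 327.360968763047 231.8933963859974 [-0.09196405  0.          0.          0.          0.        ] [[-0.236, -0.783, 0.576, 1159.209], [0.972, -0.189, 0.142, 218.571], [-0.003, 0.593, 0.805, 856.232], [0.0, 0.0, 0.0, 1.0]]
top 557.0341175592264 323.5726087622602 237.6204580543443 [0.02216916 0.         0.         0.         0.        ] [[0.023, 0.979, -0.203, 307.221], [-1.0, 0.023, 0.001, 95.246], [0.005, 0.202, 0.979, 1439.994], [0.0, 0.0, 0.0, 1.0]]
```

View pics/top0.png

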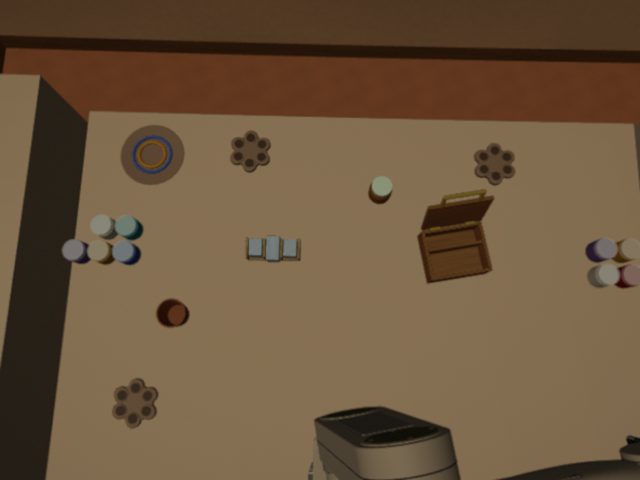

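View pics/scene0.png

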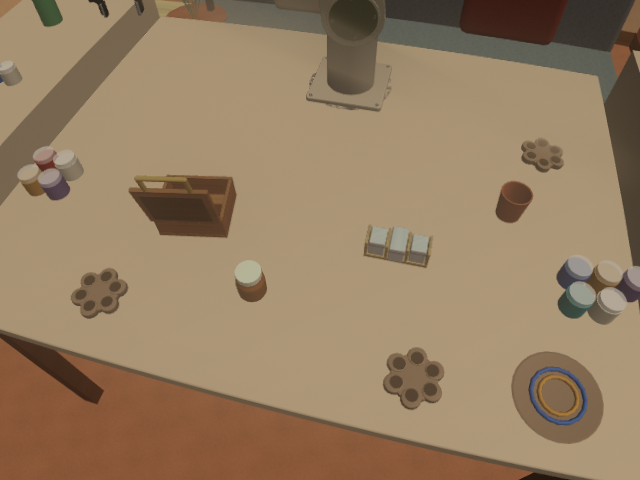

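The top view shows the rack at pixel (274,249) with the long tin in the middle bay. The case is at about (455,252), slightly turned, with its lid bar near (464,198). The jar is at (381,188) and the cup at (172,314). The scene view agrees: rack (398,245), case (195,210).

```bash
cat > h.py <<'E'
import numpy as np, cv2
from bench import r, imaging, readout, hand_in
def K(s): return np.array([[s["fx"],0,s["cx"]],[0,s["fy"],s["cy"]],[0,0,1.]])
def ray(s,p):
    q=cv2.undistortPoints(np.array(p,float).reshape(-1,1,2),K(s),np.array(s["D"],float)).reshape(-1,2)
    d=np.c_[q[:,0],-q[:,1],-np.ones(len(q))]@np.array(s["pose"])[:3,:3].T
    return np.array(s["pose"])[:3,3],d
def plane(s,p,z):
    o,d=ray(s,p); return o+d*((z-o[2])/d[:,2])[:,None]
def tri(s1,p1,s2,p2):
    o1,d1=ray(s1,p1);o2,d2=ray(s2,p2);out=[]
    for a,b in zip(d1,d2):
        t=np.linalg.lstsq(np.c_[a,-b],o2-o1,rcond=None)[0]
        A=o1+a*t[0];B=o2+b*t[1];out.append([*(A+B)/2,np.linalg.norm(A-B)])
    return np.array(out)
def proj(s,P):
    T=np.linalg.inv(np.array(s["pose"])); c=np.atleast_2d(P)@T[:3,:3].T+T[:3,3]
    c=c*[1,-1,-1]
    return cv2.projectPoints(c,np.zeros(3),np.zeros(3),K(s),np.array(s["D"],float))[0].reshape(-1,2)
def snap(n,f):
    s=imaging.snapshot(n);cv2.imwrite(f"pics/{f}.png",s["pixels"]);np.savez(f"{f}.npz",**s);return s
def load(f): return dict(np.load(f+".npz"))
def tins(s,box=None,lo=(0,0,90),sat=60,amin=30):
    """contours of grey tin tops"""
    hsv=cv2.cvtColor(s["pixels"],cv2.COLOR_BGR2HSV)
    b,g,rr=[s["pixels"][...,i].astype(int) for i in range(3)]
    m=((b>rr-5)&(b>lo[2])).astype(np.uint8)*255
    if box: 
        k=np.zeros_like(m);x0,y0,x1,y1=box;k[y0:y1,x0:x1]=1;m*=k
    cs=[c for c in cv2.findContours(m,cv2.RETR_EXTERNAL,cv2.CHAIN_APPROX_NONE)[0] if cv2.contourArea(c)>amin]
    return cs,m
E
python3 - <<'E'
from h import *
t,s=load("top0"),load("scene0")
for S,box in((t,(235,225,310,275)),(s,(355,215,440,275))):
    cs,m=tins(S,box)
    for c in cs: print(cv2.minAreaRect(c),cv2.contourArea(c))
print(plane(t,[(273,249),(255,248),(290,249),(381,187)],54).round(1))
print("case corners z64",plane(t,[(421,237),(484,224),(490,269),(428,281)],64).round(1))
print("lid",tri(t,[(464,196)],s,[(163,183)]).round(1))
w=snap("wrist","w0"); print(w["fx"],w["pose"].round(3).tolist(),readout.sense()["tool_pos"],w["D"])
a=cv2.resize(t["pixels"][180:290,230:500],None,fx=2.9,fy=2.9,interpolation=cv2.INTER_CUBIC);cv2.imwrite("pics/c1.png",cv2.convertScaleAbs(a,alpha=1.8))
E
```

```text
((289.0, 247.5), (15.0, 12.0), 90.0) 157.0
((255.0, 246.5), (15.0, 12.0), 90.0) 164.0
((272.0, 247.5), (21.0, 12.0), 90.0) 239.0
[[561.4 221.6  54. ]
 [562.9 267.2  54. ]
 [562.5 178.7  54. ]
 [731.3 -51.1  54. ]]
case corners z64 [[ 599.3 -151.3   64. ]
 [ 636.8 -311.2   64. ]
 [ 521.9 -322.    64. ]
 [ 488.1 -167.2   64. ]]
lid [[ 663.7 -220.6  215.9    5.1]]
331.9380014617935 [[0.272, 0.921, 0.279, 235.892], [-0.962, 0.261, 0.077, -555.84], [-0.002, -0.289, 0.957, 374.856], [0.0, 0.0, 0.0, 1.0]] [ 163.32929755 -576.9136101   230.49455253] [0.00436 0.      0.      0.      0.     ]
```

View pics/c1.png

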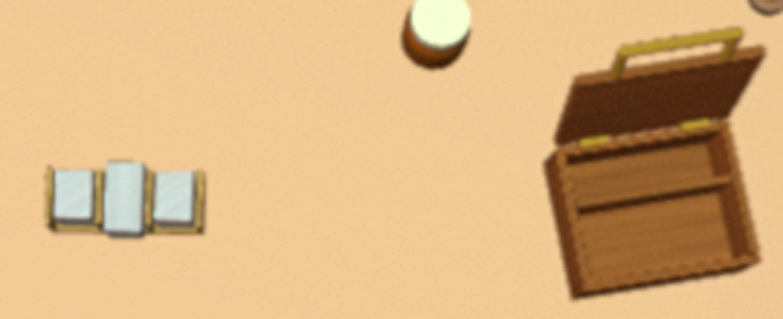

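Crop c1 confirms the long tin is in the middle bay, with its ends proud of the rack at (125,197). The case is turned about +12° and its front compartment is the larger one at the bottom right (660,240). The bar is at about (680,45). Next I'll take wrist views over the case from two places.

The rows are not in the units I measure in: shifts go in shares of 0.8 m and turns go in shares of 180 degrees. I convert before sending: 390 mm / 800 = 0.4875, 360 mm / 800 = 0.45.

>>> tcp_steps --deltas '[{"dx": 0.0375,"dy": -0.025,"dz": -0.0063,"aperture": 85},{"dx": 0.1125,"dy": -0.0713,"dz": -0.0188,"aperture": 85},{"dx": 0.1875,"dy": -0.1188,"dz": -0.0313,"aperture": 85},{"dx": 0.2625,"dy": -0.1663,"dz": -0.05,"aperture": 85},{"dx": 0.3313,"dy": -0.2125,"dz": -0.0625,"aperture": 85},{"dx": 0.3938,"dy": -0.2563,"dz": -0.075,"aperture": 85},{"dx": 0.45,"dy": -0.2938,"dz": -0.0875,"aperture": 85},{"dx": 0.4875,"dy": -0.3188,"dz": -0.0875,"aperture": 85}]'

```text
time: 1.15
tool_pos: [470.4, -224.1, 302.1]
tcp_rot: [179.9, -0.0, 15.8]
ft_force: [1.2, -1.1, 0.2]
finger_gap: 85.1
grip_force: 0.0
```

```bash
python3 - <<'E'
from h import *
w=snap("wrist","w1");print(w["pose"].round(2).tolist(),readout.sense()["tool_pos"])
E
```

```text
[[0.27, 0.92, 0.28, 542.8], [-0.96, 0.26, 0.08, -202.76], [0.0, -0.29, 0.96, 446.64], [0.0, 0.0, 0.0, 1.0]] [ 474.21778625 -218.32171417  302.22159492]
```

View pics/w1.png

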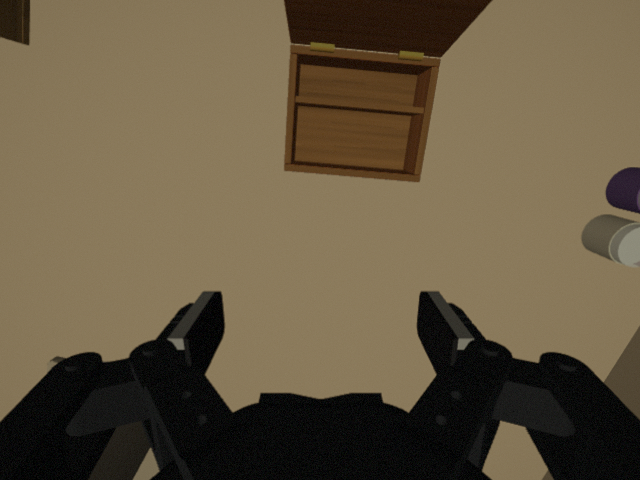

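The wrist view shows the case with rim corners near (292,45), (440,62), (421,181) and (285,170), and the front compartment at (355,138). The bar is out of view, so I'll take a second, higher view that includes it.

In the tool's units: -140 mm / 800 = -0.175, -95 mm / 800 = -0.1188.

>>> tcp_steps --deltas '[{"dx": 0.0125,"dy": -0.0375,"dz": -0.0563,"aperture": 85},{"dx": 0.0375,"dy": -0.075,"dz": -0.1188,"aperture": 85},{"dx": 0.0525,"dy": -0.1125,"dz": -0.175,"aperture": 85},{"dx": 0.0525,"dy": -0.1125,"dz": -0.175,"aperture": 85},{"dx": 0.0525,"dy": -0.1125,"dz": -0.175,"aperture": 85}]'

```text
time: 1.82
tool_pos: [485.1, -127.8, 440.5]
tcp_rot: [-180.0, 0.0, 15.8]
ft_force: [-0.3, 0.3, -1.1]
finger_gap: 84.8
grip_force: 0.0
```

```bash
python3 - <<'E'
from h import *
w=snap("wrist","w2");print(w["pose"].round(2).tolist(),readout.sense()["tool_pos"])
E
```

```text
[[0.27, 0.92, 0.28, 557.73], [-0.96, 0.26, 0.08, -106.56], [-0.0, -0.29, 0.96, 584.98], [0.0, 0.0, 0.0, 1.0]] [ 484.80339323 -128.0699307   439.67171916]
```

View pics/w2.png

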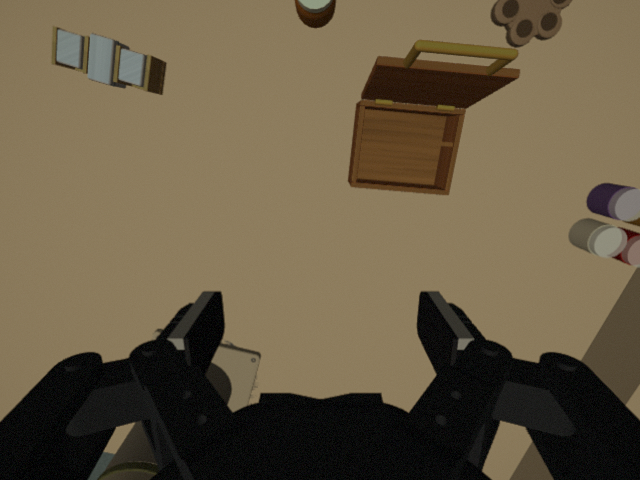

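w2 shows the rack tins at (70,47), (102,58) and (132,66), the case rim at (350–462, 100–190) and the bar from (418,45) to (515,53). Now I'll measure these across the views.

```bash
python3 - <<'E'
from h import *
w1,w2,t,s=[load(x) for x in("w1","w2","top0","scene0")]
for S,pts in((w1,[(350,250),(350,140),(355,176),(360,107)]),(w2,[(300,150),(465,49),(400,185),(400,140)])):
    h=cv2.cvtColor(S["pixels"],cv2.COLOR_BGR2HSV); print([ (S["pixels"][y,x].tolist(),h[y,x].tolist()) for x,y in pts])
def wood(S,box):
    h=cv2.cvtColor(cv2.GaussianBlur(S["pixels"],(3,3),0),cv2.COLOR_BGR2HSV);m=((h[...,1]>115)).astype(np.uint8)*255
    k=np.zeros_like(m);x0,y0,x1,y1=box;k[y0:y1,x0:x1]=1;return m*k
for n,S,box in(("w1",w1,(250,0,500,230)),("w2",w2,(330,20,530,230))):
    m=wood(S,box);c=max(cv2.findContours(m,0,1)[0],key=cv2.contourArea)
    print(n,cv2.contourArea(c),cv2.approxPolyDP(c,4,True).reshape(-1,2).tolist())
for n,S,box in(("w2",w2,(400,30,525,80)),("top",t,(435,180,500,210)),("scene",s,(130,165,200,200))):
    h=cv2.cvtColor(S["pixels"],cv2.COLOR_BGR2HSV);m=((h[...,0]>18)&(h[...,0]<32)&(h[...,1]>150)).astype(np.uint8)*255
    k=np.zeros_like(m);x0,y0,x1,y1=box;k[y0:y1,x0:x1]=1;m*=k
    c=max(cv2.findContours(m,0,1)[0],key=cv2.contourArea);print(n,cv2.contourArea(c),cv2.approxPolyDP(c,2,True).reshape(-1,2).tolist())
for n,S,box in(("w2",w2,(40,15,175,105)),):
    for c in tins(S,box,(0,0,80))[0]: print(n,cv2.minAreaRect(c),cv2.approxPolyDP(c,3,True).reshape(-1,2).tolist())
E
```

```text
[([94, 125, 141], [20, 85, 141]), ([34, 67, 94], [17, 163, 94]), ([50, 77, 102], [16, 130, 102]), ([26, 57, 85], [16, 177, 85])]
[([93, 122, 141], [18, 87, 141]), ([39, 96, 110], [24, 165, 110]), ([18, 28, 53], [9, 168, 53]), ([32, 64, 95], [15, 169, 95])]
w1 26951.5 [[284, 0], [291, 42], [310, 45], [290, 46], [284, 169], [418, 181], [439, 59], [423, 56], [441, 56], [490, 0]]
w2 16835.0 [[517, 50], [417, 40], [404, 58], [378, 56], [356, 104], [350, 185], [448, 194], [465, 108], [518, 77], [518, 69], [504, 67]]
w2 1317.0 [[403, 62], [408, 67], [420, 50], [497, 57], [498, 59], [486, 68], [488, 75], [510, 61], [517, 52], [507, 48], [418, 40]]
top 114.0 [[485, 190], [445, 196], [441, 205], [447, 198], [476, 193], [482, 195], [480, 199]]Traceback (most recent call last):
  File "<stdin>", line 14, in <module>
ValueError: max() iterable argument is empty
```

```bash
python3 - <<'E'
from h import *
from scipy.optimize import brentq
w1,w2,t,s=[load(x) for x in("w1","w2","top0","scene0")]
print("FR,FL",tri(w1,[(418.5,181),(284,169.5)],w2,[(448,194),(350,185)]).round(1))
P=plane(w1,[(284,169.5),(418.5,181),(439.5,59),(290,45)],64);print(P.round(1))
for i in range(4): print(np.linalg.norm(P[i]-P[(i+1)%4]).round(1),end=" ")
c=P.mean(0)[:2]; rect=cv2.minAreaRect(P[:,:2].astype(np.float32));print(rect)
y=(P[0]-P[1])+(P[3]-P[2]);print("yaw from y",np.degrees(np.arctan2(-y[0],y[1])),"x",[np.degrees(np.arctan2(*(P[a]-P[b])[[1,0]])) for a,b in((3,0),(2,1))])
print("bar ",tri(w2,[(419,45),(511,54.5),(465,49.5)],t,[(445,196.5),(485,190.5),(465,193.5)]).round(1))
for z in(215,225,232): print(plane(w2,[(419,45),(511,54.5)],z).round(1).tolist())
for n,S,box in(("w2",w2,(40,15,175,105)),("scene",s,(355,215,440,275))):
    for c in tins(S,box,(0,0,80))[0]: print(n,cv2.contourArea(c),np.round(cv2.minAreaRect(c)[0],1),cv2.approxPolyDP(c,3,True).reshape(-1,2).tolist())
E
```

```text
FR,FL [[ 523.9 -326.    63.7    0.6]
 [ 494.1 -173.5   57.1    1.4]]
[[ 494.2 -174.    64. ]
 [ 523.6 -325.8   64. ]
 [ 647.9 -302.    64. ]
 [ 618.2 -149.5   64. ]]
154.6 126.6 155.3 126.4 ((570.954345703125, -237.84381103515625), (126.57646942138672, 155.33941650390625), 11.009394645690918)
yaw from y 10.980017344765377 x [np.float64(11.18092541279419), np.float64(10.859928444286068)]
bar  [[ 643.8 -164.6  284.2    1.8]
 [ 685.1 -275.6  200.9    2.8]
 [ 682.7 -234.4  180.8    2.9]]
[[664.8, -177.9, 215.0], [681.8, -269.3, 215.0]]
[[661.9, -176.0, 225.0], [678.4, -264.9, 225.0]]
[[659.9, -174.6, 232.0], [676.1, -261.8, 232.0]]
w2 614.5 [130.2  66.5] [[121, 49], [119, 78], [139, 84], [142, 55]]
w2 907.0 [99.3 58.5] [[91, 34], [88, 77], [108, 83], [112, 41]]
w2 639.0 [67.8 48. ] [[58, 30], [57, 60], [78, 66], [79, 36]]
```

```bash
python3 - <<'E'
from h import *
w2=load("w2")
for q in([(91,34),(112,41),(108,83),(88,77)],[(121,49),(142,55),(139,84),(119,78)],[(58,30),(79,36),(78,66),(57,60)]):
    P=plane(w2,q,54);v=P[0]-P[3]+P[1]-P[2];print(P[:,:2].round(0).tolist(),P.mean(0).round(1),np.degrees(np.arctan2(v[1],v[0])),np.linalg.norm(v)/2)
E
```

```text
[[598.0, 241.0], [597.0, 212.0], [540.0, 212.0], [540.0, 241.0]] [568.9 226.2  54. ] -0.1851030748898322 57.1607535783986
[[590.0, 198.0], [591.0, 169.0], [551.0, 168.0], [551.0, 197.0]] [571.1 183.1  54. ] 1.0615646227580322 39.26735663612567
[[590.0, 285.0], [591.0, 257.0], [551.0, 256.0], [551.0, 285.0]] [570.8 270.7  54. ] 1.1964602619901539 39.374897381016446
```

In the tool's units: -317 mm / 800 = -0.3963, 220 mm / 800 = 0.275, -74 degrees / 180 = -0.4111.

>>> tcp_steps --deltas '[{"az": -0.05,"dx": 0.025,"dy": -0.0438,"dz": 0.025,"aperture": 85},{"az": -0.1056,"dx": 0.0563,"dy": -0.1,"dz": 0.0625,"aperture": 85},{"az": -0.1611,"dx": 0.0875,"dy": -0.1563,"dz": 0.1,"aperture": 85},{"az": -0.2167,"dx": 0.1188,"dy": -0.2125,"dz": 0.1375,"aperture": 85},{"az": -0.2722,"dx": 0.15,"dy": -0.2625,"dz": 0.175,"aperture": 85},{"az": -0.3278,"dx": 0.175,"dy": -0.3125,"dz": 0.2125,"aperture": 85},{"az": -0.3778,"dx": 0.2,"dy": -0.3563,"dz": 0.25,"aperture": 85},{"az": -0.4111,"dx": 0.2225,"dy": -0.3963,"dz": 0.275,"aperture": 85}]'

```text
time: 2.88
tool_pos: [568.7, 225.7, 216.9]
tcp_rot: [-179.7, 0.1, 90.0]
ft_force: [-0.3, 0.8, -0.5]
finger_gap: 85.1
grip_force: 0.0
```

>>> tcp_steps --deltas '[{"aperture": 85},{"aperture": 85},{"aperture": 85}]'

```text
time: 3.25
tool_pos: [570.4, 224.5, 221.8]
tcp_rot: [180.0, 0.0, 89.7]
ft_force: [0.3, -0.0, 0.0]
finger_gap: 85.0
grip_force: 0.0
```

```bash
python3 - <<'E'
from h import *
w=snap("wrist","w3");print(w["pose"].round(2).tolist(),readout.sense()["tool_pos"],proj(w,[[570,226,54],[570,182,54],[570,270,54]]))
E
```

```text
[[1.0, 0.01, 0.0, 572.39], [-0.01, 0.96, 0.29, 299.36], [0.0, -0.29, 0.96, 366.28], [0.0, 0.0, 0.0, 1.0]] [570.52008305 224.62509105 222.04762315] [[318.14095525 212.97088376]
 [318.47403189 255.7668931 ]
 [317.77986747 166.61775914]]
```

View pics/w3.png

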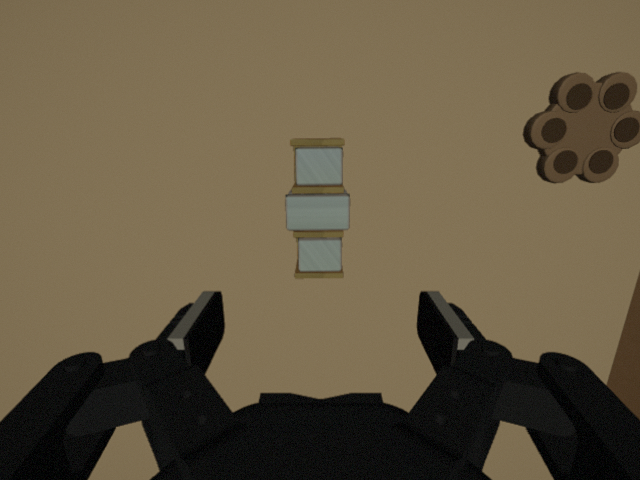

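w3 shows the rack squarely below the tool, with the long tin centred near (318,211) and its ends clear of the walls at x = 286 and 350. Next is the exact position and height from w2 and w3.

```bash
python3 - <<'E'
from h import *
w2,w3=load("w2"),load("w3")
A=[]
for c in tins(w3,(270,130,370,290),(0,0,80))[0]:
    q=cv2.minAreaRect(c);P=plane(w3,cv2.boxPoints(q),54);print(np.round(q[0],1),np.round(q[1],1),round(q[2],1),P.mean(0).round(1),P[:,:2].round(1).tolist());A.append(q[0])
A=sorted(A,key=lambda a:-a[1]);print(tri(w3,A,w2,[(130.2,66.5),(99.3,58.5),(67.8,48)]).round(1)); 
P=plane(w3,A,54);v=P[2]-P[0];print("rack yaw",np.degrees(np.arctan2(-v[0],v[1])))
E
```

```text
[319.5 255. ] [30. 39.] 90.0 [571.  182.6  54. ] [[551.9, 198.7], [590.4, 198.5], [590.7, 166.5], [551.1, 166.7]]
[317. 212.] [32. 60.] 90.0 [568.9 226.7  54. ] [[540.5, 242.7], [597.5, 242.4], [598.1, 210.8], [539.4, 211.1]]
[318.5 165.5] [35. 43.] 90.0 [570.7 270.8  54. ] [[551.2, 286.8], [590.4, 286.6], [590.7, 254.7], [550.4, 255.0]]
[[5.711e+02 1.830e+02 5.440e+01 2.000e-01]
 [5.692e+02 2.269e+02 5.400e+01 7.000e-01]
 [5.708e+02 2.710e+02 5.400e+01 2.000e-01]]
rack yaw 0.23379268521313018
```

In the tool's units: 206 mm / 800 = 0.2575, 196 mm / 800 = 0.245.

>>> tcp_steps --deltas '[{"dx": 0.0025,"dy": -0.0013,"dz": 0.0563,"aperture": 85},{"dx": 0.0025,"dy": -0.0013,"dz": 0.1188,"aperture": 85},{"dx": 0.0025,"dy": -0.0013,"dz": 0.175,"aperture": 85},{"dx": 0.0025,"dy": -0.0013,"dz": 0.2188,"aperture": 85},{"dx": 0.0025,"dy": -0.0013,"dz": 0.245,"aperture": 85},{"dx": 0.0025,"dy": -0.0013,"dz": 0.2575,"aperture": 85},{"dx": 0.0025,"dy": -0.0013,"dz": 0.2575,"aperture": 85}]' --grip_force 40

```text
time: 4.18
tool_pos: [569.5, 227.7, 15.8]
tcp_rot: [180.0, -0.0, 89.8]
ft_force: [0.3, 0.1, -0.6]
finger_gap: 85.3
grip_force: 0.0
```

>>> tcp_steps --deltas '[{"aperture": 70},{"aperture": 50},{"aperture": 50},{"aperture": 50},{"aperture": 50}]' --grip_force 40

```text
time: 4.8
tool_pos: [570.5, 228.3, 17.2]
tcp_rot: [179.8, -0.1, 89.8]
ft_force: [0.2, -0.6, 6.1]
finger_gap: 61.6
grip_force: 44.8
```

In the tool's units: -210 mm / 800 = -0.2625, -170 mm / 800 = -0.2125, -11 degrees / 180 = -0.0611.

>>> tcp_steps --deltas '[{"dz": -0.01,"aperture": 50},{"dz": -0.0375,"aperture": 50},{"dz": -0.0725,"aperture": 50},{"az": -0.0056,"dx": -0.0313,"dy": -0.0063,"dz": -0.0813,"aperture": 50},{"az": -0.0167,"dx": -0.0875,"dy": -0.0163,"dz": -0.0813,"aperture": 50},{"az": -0.0333,"dx": -0.15,"dy": -0.0263,"dz": -0.0813,"aperture": 50},{"az": -0.05,"dx": -0.2125,"dy": -0.0375,"dz": -0.0813,"aperture": 50},{"az": -0.0611,"dx": -0.2625,"dy": -0.0463,"dz": -0.075,"aperture": 50}]'

```text
time: 5.8
tool_pos: [531.2, 16.1, 76.1]
tcp_rot: [179.9, 0.0, 100.9]
ft_force: [0.1, -0.5, -0.5]
finger_gap: 61.9
grip_force: 44.0
```

>>> tcp_steps --deltas '[{"dx": -0.02,"dy": -0.0038,"dz": 0.0375,"aperture": 50},{"dx": -0.02,"dy": -0.0038,"dz": 0.065,"aperture": 50},{"dx": -0.02,"dy": -0.0038,"dz": 0.075,"aperture": 50},{"dx": -0.02,"dy": -0.0038,"dz": 0.0813,"aperture": 50},{"dx": -0.02,"dy": -0.0038,"dz": 0.0838,"aperture": 50}]'

```text
time: 6.42
tool_pos: [532.0, 1.9, 8.9]
tcp_rot: [179.9, 0.0, 100.8]
ft_force: [-0.3, -0.6, -1.0]
finger_gap: 61.7
grip_force: 44.1
```

```bash
python3 - <<'E'
from h import *
w=snap("wrist","w4");print(readout.sense()["ft_force"],readout.sense()["tool_pos"])
E
```

```text
[ 0.30228745 -0.88630573 -1.53332207] [531.93533444   1.8842087    8.77437718]
```

In the tool's units: 2 mm / 800 = 0.0025, 1 mm / 800 = 0.0013.

>>> tcp_steps --deltas '[{"dz": 0.0013,"aperture": 50},{"dz": 0.0025,"aperture": 50},{"dz": 0.0025,"aperture": 50}]'

```text
time: 6.85
tool_pos: [531.9, 1.7, 7.2]
tcp_rot: [179.9, 0.0, 100.8]
ft_force: [-2.3, 0.6, 4.5]
finger_gap: 61.4
grip_force: 44.6
```

>>> tcp_steps --deltas '[{"dz": 0.0013,"aperture": 50},{"dz": 0.0013,"aperture": 50}]'

```text
time: 7.1
tool_pos: [532.0, 1.7, 7.1]
tcp_rot: [180.0, 0.0, 100.8]
ft_force: [-7.4, 1.4, 16.1]
finger_gap: 61.6
grip_force: 45.9
```

In the tool's units: -150 mm / 800 = -0.1875, -140 mm / 800 = -0.175, -20 degrees / 180 = -0.1111.

>>> tcp_steps --deltas '[{"aperture": 85},{"aperture": 85},{"dz": -0.0188,"aperture": 85},{"dz": -0.0688,"aperture": 85},{"dz": -0.125,"aperture": 85},{"dz": -0.175,"aperture": 85},{"az": -0.0556,"dz": -0.1875,"aperture": 85},{"az": -0.1111,"dz": -0.1875,"aperture": 85}]'

```text
time: 8.1
tool_pos: [532.7, 1.5, 158.4]
tcp_rot: [179.8, 0.1, 121.1]
ft_force: [-0.4, -0.3, 0.1]
finger_gap: 84.8
grip_force: 0.0
```

>>> tcp_steps --deltas '[{"az": -0.0556,"aperture": 85},{"az": -0.1111,"aperture": 85},{"az": -0.1667,"aperture": 85},{"az": -0.2222,"aperture": 85},{"az": -0.2778,"aperture": 85},{"az": -0.3333,"aperture": 85},{"az": -0.3889,"aperture": 85},{"az": -0.3889,"aperture": 85}]'

```text
time: 9.1
tool_pos: [531.6, 1.6, 156.2]
tcp_rot: [-180.0, 0.0, -169.3]
ft_force: [-0.2, -0.6, 0.7]
finger_gap: 84.9
grip_force: 0.0
```

```bash
python3 - <<'E'
from h import *
w=snap("wrist","w5");st=readout.sense();print(st["tool_pos"],st["tcp_rot"],st["joint_pos"].round(1))
for c in tins(w,None,(0,0,80),amin=500)[0]:
    q=cv2.minAreaRect(c);P=plane(w,cv2.boxPoints(q),44);print(np.round(q[0],1),np.round(q[1],1),round(q[2],1),P.mean(0).round(1),P[:,:2].round(1).tolist())
E
```

```text
[531.59109118   1.61927543 156.0556231 ] [-1.79988502e+02  4.25541029e-02 -1.69420576e+02] [  -5.4   -0.4  101.4    0.    78.9 -105.9]
[623.  332.6] [31.9 49.2] 25.3 [577.3 283.2  44. ] [[595.8, 268.3], [550.6, 267.2], [558.3, 297.4], [604.4, 299.9]]
[525.  314.5] [35.2 49.6] 20.6 [576.4 192.1  44. ] [[596.2, 176.3], [550.5, 175.5], [556.2, 207.2], [602.7, 209.5]]
[316.5 229. ] [68. 39.] 90.0 [ 5.345e+02 -2.000e-01  4.400e+01] [[509.3, -20.4], [503.6, 9.5], [559.4, 20.9], [565.5, -10.9]]
```

In the tool's units: 144 mm / 800 = 0.18, 140 mm / 800 = 0.175.

>>> tcp_steps --deltas '[{"dz": 0.0563,"aperture": 85},{"dz": 0.1125,"aperture": 85},{"dz": 0.1563,"aperture": 85},{"dz": 0.175,"aperture": 85},{"dz": 0.18,"aperture": 85},{"dz": 0.18,"aperture": 60},{"dz": 0.18,"aperture": 25},{"dz": 0.18,"aperture": 25}]' --grip_force 40

```text
time: 10.15
tool_pos: [532.6, 1.4, 12.7]
tcp_rot: [-180.0, 0.1, -169.2]
ft_force: [-1.4, 0.7, 2.8]
finger_gap: 33.6
grip_force: 40.3
```

>>> tcp_steps --deltas '[{"aperture": 25},{"aperture": 25},{"aperture": 25}]'

```text
time: 10.52
tool_pos: [532.6, 1.5, 12.7]
tcp_rot: [-180.0, 0.1, -169.2]
ft_force: [0.5, -0.3, 5.6]
finger_gap: 33.7
grip_force: 41.0
```

```bash
python3 - <<'E'
from h import *
w=snap("wrist","w6");st=readout.sense();print(st["tool_pos"],st["tcp_rot"],st["joint_pos"].round(1),st["finger_gap"],st["grip_force"])
E
```

```text
[532.63547657   1.43461312  12.69865073] [-1.79957392e+02  1.32039964e-01 -1.69205268e+02] [  -5.4    9.8  107.    -0.    63.1 -106.2] 33.47423285342315 40.97157061100006
```

View pics/w6.png

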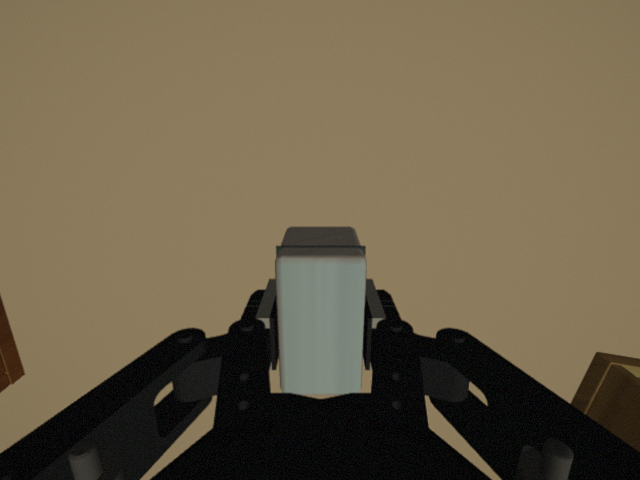

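The tin is held across its long sides. Its top edge is near row 250, the lower edge of the end face is near row 228, and the far end is near row 393. I'll locate the tin relative to the tool in this view.

```bash
python3 - <<'E'
from h import *
w,w5=load("w6"),load("w5");t=np.array([532.0,1.6]);y=np.radians(-169.3);X=np.array([np.cos(y),np.sin(y)])
g=w["pixels"][:,320,:].astype(int).sum(1);print([(i,g[i]) for i in range(222,262,2)],[(i,g[i]) for i in range(386,400,2)])
for rows,z in(((246,247,252),44),((227,228),0),((392,393),44)):
    for v in rows: print(v,z,((plane(w,[(320,v)],z)[0,:2]-t)@X).round(1))
g=w5["pixels"][:,317,:].astype(int).sum(1);print([(i,g[i]) for i in range(184,204,2)],[(i,g[i]) for i in range(256,272,2)])
for v in (192,194,196,262,264,266): print(v,((plane(w5,[(317,v)],44)[0,:2]-t)@X).round(1))
E
```

```text
[(222, np.int64(354)), (224, np.int64(366)), (226, np.int64(288)), (228, np.int64(174)), (230, np.int64(163)), (232, np.int64(176)), (234, np.int64(174)), (236, np.int64(171)), (238, np.int64(169)), (240, np.int64(174)), (242, np.int64(179)), (244, np.int64(168)), (246, np.int64(108)), (248, np.int64(162)), (250, np.int64(173)), (252, np.int64(174)), (254, np.int64(179)), (256, np.int64(239)), (258, np.int64(331)), (260, np.int64(372))] [(386, np.int64(395)), (388, np.int64(390)), (390, np.int64(401)), (392, np.int64(398)), (394, np.int64(360)), (396, np.int64(361)), (398, np.int64(284))]
246 44 32.6
247 44 32.3
252 44 30.3
227 0 27.3
228 0 26.8
392 44 -31.5
393 44 -32.0
[(184, np.int64(279)), (186, np.int64(165)), (188, np.int64(173)), (190, np.int64(165)), (192, np.int64(285)), (194, np.int64(375)), (196, np.int64(386)), (198, np.int64(380)), (200, np.int64(388)), (202, np.int64(390))] [(256, np.int64(397)), (258, np.int64(396)), (260, np.int64(393)), (262, np.int64(398)), (264, np.int64(373)), (266, np.int64(361)), (268, np.int64(355)), (270, np.int64(354))]
192 28.7
194 27.2
196 25.6
262 -29.7
264 -31.4
266 -33.2
```

In the tool's units: -225 mm / 800 = -0.2813, -185 mm / 800 = -0.2313.

>>> tcp_steps --deltas '[{"dz": -0.0125,"aperture": 25},{"dz": -0.05,"aperture": 25},{"dz": -0.1063,"aperture": 25},{"dx": 0.0063,"dy": -0.0438,"dz": -0.1313,"aperture": 25},{"dx": 0.0138,"dy": -0.1063,"dz": -0.1313,"aperture": 25},{"dx": 0.0213,"dy": -0.1688,"dz": -0.1313,"aperture": 25},{"dx": 0.0288,"dy": -0.2313,"dz": -0.1313,"aperture": 25},{"dx": 0.035,"dy": -0.2813,"dz": -0.1313,"aperture": 25}]'

```text
time: 11.58
tool_pos: [545.9, -226.6, 116.9]
tcp_rot: [-180.0, 0.0, -169.2]
ft_force: [1.0, 0.1, -1.1]
finger_gap: 33.4
grip_force: 40.2
```

>>> tcp_steps --deltas '[{"dx": 0.0025,"dy": -0.0163,"aperture": 25},{"dx": 0.0025,"dy": -0.0213,"aperture": 25},{"dx": 0.0025,"dy": -0.0213,"aperture": 25},{"dx": 0.0025,"dy": -0.0213,"aperture": 25}]'

```text
time: 12.08
tool_pos: [547.4, -240.4, 116.3]
tcp_rot: [180.0, -0.0, -169.1]
ft_force: [-0.5, -0.5, -1.5]
finger_gap: 33.8
grip_force: 40.2
```

```bash
python3 - <<'E'
from h import *
w=snap("wrist","w7");st=readout.sense();print(st["tool_pos"],st["tcp_rot"],st["joint_pos"].round(1),st["finger_gap"],st["grip_force"])
E
```

```text
[ 547.42283626 -240.5188646   116.29789358] [ 1.79981832e+02 -4.26946888e-03 -1.69117802e+02] [ -28.6   11.8   92.7    0.    75.5 -129.5] 33.002089761342766 40.236414670944214
```

View pics/w7.png

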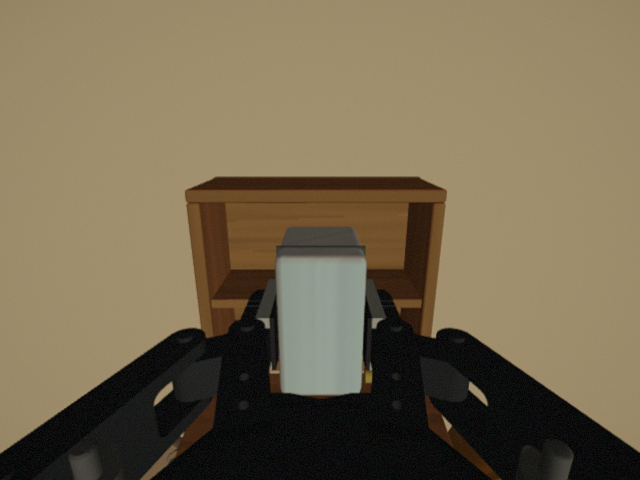

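w7 shows the tin over the front compartment. The front rim is at rows 190–202 (columns 188–445) and the divider at rows about 293–305. I'll measure both relative to the tool.

```bash
python3 - <<'E'
from h import *
w=load("w7");t=np.array([547.4,-240.5]);y=np.radians(-169.12);X=np.array([np.cos(y),np.sin(y)]);Y=np.array([np.sin(y),-np.cos(y)])
g=w["pixels"].astype(int).sum(2)
for a in((210,225),(240,262),(375,395),(405,430)): 
    c=g[:,a[0]:a[1]].mean(1);d=np.diff(cv2.GaussianBlur(c.reshape(-1,1),(1,3),0).ravel()); i=[k for k in range(170,320) if abs(d[k])>9 and abs(d[k])==max(abs(d[k-2:k+3]))];print(a,[(k+.5,int(d[k])) for k in i])
for v,z in((189,64),(190,64),(201,64),(202,64),(203,64),(293,60),(294,60),(300,60),(305,60)): 
    P=plane(w,[(215,v),(420,v)],z)[:,:2]-t;print(v,z,(P@X).round(1),(P@Y).round(1))
for u,v in((188,195),(445,195)): print(((plane(w,[(u,v)],64)[0,:2]-t)@Y).round(1))
E
```

```text
(210, 225) [(176.5, -84), (189.5, 47), (201.5, -29), (299.5, 45), (307.5, -28)]
(240, 262) [(176.5, -109), (189.5, 46), (203.5, 19), (269.5, -51), (299.5, 25), (306.5, -16), (319.5, -27)]
(375, 395) [(176.5, -110), (189.5, 43), (200.5, -12), (203.5, 12), (268.5, -44), (289.5, -10), (299.5, 13), (304.5, 14), (317.5, 33)]
(405, 430) [(176.5, -68), (189.5, 44), (201.5, -46), (298.5, 31), (307.5, -35)]
189 64 [40.3 40.3] [-61.7  60.2]
190 64 [39.7 39.7] [-61.8  60.3]
201 64 [33.1 33.1] [-62.4  60.8]
202 64 [32.5 32.5] [-62.4  60.9]
203 64 [31.9 31.9] [-62.5  60.9]
293 60 [-29.9 -30. ] [-69.4  67.4]
294 60 [-30.7 -30.7] [-69.4  67.5]
300 60 [-35.1 -35.2] [-69.8  67.9]
305 60 [-38.9 -38.9] [-70.2  68.2]
-78.2
75.5
```

In the tool's units: 50 mm / 800 = 0.0625, -1.4 mm / 800 = -0.0018.

>>> tcp_steps --deltas '[{"dx": -0.0018,"dz": 0.0125,"aperture": 25},{"dx": -0.0018,"dz": 0.0313,"aperture": 25},{"dx": -0.0018,"dz": 0.0438,"aperture": 25},{"dx": -0.0018,"dz": 0.05,"aperture": 25},{"dx": -0.0018,"dz": 0.0563,"aperture": 25},{"dx": -0.0018,"dz": 0.0625,"aperture": 25},{"dx": -0.0018,"dz": 0.0625,"aperture": 25}]'

```text
time: 13.0
tool_pos: [548.5, -241.4, 66.0]
tcp_rot: [180.0, -0.0, -169.2]
ft_force: [0.3, -0.1, -1.0]
finger_gap: 33.9
grip_force: 40.2
```

>>> tcp_steps --deltas '[{"dz": 0.0125,"aperture": 25},{"dz": 0.025,"aperture": 25},{"dz": 0.0375,"aperture": 25},{"dz": 0.0475,"aperture": 25},{"dz": 0.0525,"aperture": 25},{"dz": 0.0525,"aperture": 25}]'

```text
time: 13.75
tool_pos: [548.5, -241.3, 23.9]
tcp_rot: [180.0, -0.0, -169.2]
ft_force: [0.4, -0.1, -0.9]
finger_gap: 33.3
grip_force: 40.2
```

No contact so far. I'll go down in small steps until it touches.

In the tool's units: 3 mm / 800 = 0.0038, 2 mm / 800 = 0.0025.

>>> tcp_steps --deltas '[{"dz": 0.0013,"aperture": 25},{"dz": 0.0025,"aperture": 25},{"dz": 0.0038,"aperture": 25},{"dz": 0.0038,"aperture": 25}]'

```text
time: 14.25
tool_pos: [548.7, -241.4, 21.3]
tcp_rot: [-180.0, 0.0, -169.2]
ft_force: [-0.2, -0.2, -0.9]
finger_gap: 33.3
grip_force: 40.2
```

>>> tcp_steps --deltas '[{"dz": 0.0013,"aperture": 25},{"dz": 0.0013,"aperture": 25}]'

```text
time: 14.5
tool_pos: [548.9, -241.5, 20.8]
tcp_rot: [-180.0, 0.0, -169.2]
ft_force: [-3.4, 0.6, 4.1]
finger_gap: 33.5
grip_force: 40.6
```

The rows are not in the units I measure in: shifts go in shares of 0.8 m and turns go in shares of 180 degrees. I convert before sending: -220 mm / 800 = -0.275, -160 mm / 800 = -0.2.

>>> tcp_steps --deltas '[{"aperture": 50},{"aperture": 65},{"dz": -0.0025,"aperture": 65},{"dz": -0.0188,"aperture": 65},{"dz": -0.0625,"aperture": 65},{"dz": -0.125,"aperture": 65},{"dz": -0.2,"aperture": 65},{"dz": -0.275,"aperture": 85}]'

```text
time: 15.5
tool_pos: [548.5, -241.3, 243.3]
tcp_rot: [-180.0, 0.0, -169.2]
ft_force: [1.0, -0.4, -0.9]
finger_gap: 80.9
grip_force: 0.0
```

>>> tcp_steps --deltas '[{"dz": -0.05,"aperture": 85},{"dz": -0.075,"aperture": 85},{"dz": -0.075,"aperture": 85}]'

```text
time: 15.88
tool_pos: [549.2, -241.8, 301.8]
tcp_rot: [-179.9, 0.1, -169.2]
ft_force: [-0.4, 0.5, -0.2]
finger_gap: 85.2
grip_force: 0.0
```

```bash
python3 - <<'E'
from h import *
w=snap("wrist","w8");st=readout.sense();print(st["tool_pos"],st["tcp_rot"],st["joint_pos"].round(1),st["finger_gap"],st["grip_force"])
E
```

```text
[ 548.54043747 -241.3513343   299.45533032] [ 1.79974915e+02 -2.97628127e-02 -1.69198814e+02] [ -28.7    6.4   79.4    0.    94.3 -129.5] 85.1464409202146 0.0
```

View pics/w8.png

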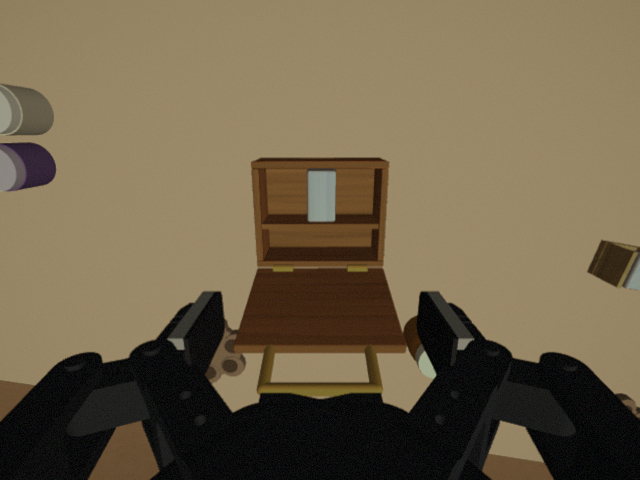

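w8 shows the tin upright in the front compartment at (321,196). The bar lies at row ~388, columns 262–380. Triangulating the bar with w2.

```bash
python3 - <<'E'
from h import *
w8,w2=load("w8"),load("w2")
h=cv2.cvtColor(w8["pixels"],cv2.COLOR_BGR2HSV)
for u in(290,320,350): print(u,[(v,h[v,u].tolist()) for v in range(378,400,2)])
print(tri(w8,[(379,387),(263,387.5),(321,387.2)],w2,[(419,45),(511,54.5),(465,49.7)]).round(1))
x=np.array([.982,.191]);H=np.array([571,-238])+64*x
for z in(222,226,230):
    for S,p in((w8,(321,387.5)),(w2,(465,49.7))): print(z,((plane(S,[p],z)[0,:2]-H)@x).round(1),plane(S,[p],z)[0].round(1))
for th in(1.65,1.7,1.75,1.78): print(th,(-168*np.cos(th)+5*np.sin(th)).round(1),(64+168*np.sin(th)+5*np.cos(th)).round(1))
E
```

```text
290 [(378, [20, 82, 153]), (380, [20, 82, 155]), (382, [20, 103, 109]), (384, [19, 178, 70]), (386, [20, 180, 102]), (388, [20, 171, 124]), (390, [24, 160, 126]), (392, [25, 154, 101]), (394, [15, 28, 18]), (396, [105, 43, 12]), (398, [75, 170, 9])]
320 [(378, [19, 83, 153]), (380, [19, 84, 155]), (382, [20, 106, 106]), (384, [20, 185, 69]), (386, [20, 180, 102]), (388, [20, 173, 122]), (390, [24, 155, 125]), (392, [24, 160, 123]), (394, [25, 169, 121]), (396, [20, 104, 144]), (398, [19, 90, 127])]
350 [(378, [20, 83, 154]), (380, [20, 82, 155]), (382, [19, 109, 108]), (384, [20, 178, 70]), (386, [20, 181, 103]), (388, [21, 173, 122]), (390, [25, 158, 123]), (392, [25, 155, 105]), (394, [15, 32, 16]), (396, [101, 227, 9]), (398, [38, 85, 12])]
[[ 6.593e+02 -1.739e+02  2.304e+02  2.800e+00]
 [ 6.771e+02 -2.631e+02  2.290e+02  1.000e-01]
 [ 6.683e+02 -2.183e+02  2.294e+02  1.400e+00]]
222 41.6 [ 674.4 -216.6  222. ]
222 37.5 [ 671.1 -221.2  222. ]
226 38.0 [ 670.9 -217.3  226. ]
226 36.5 [ 669.9 -220.   226. ]
230 34.5 [ 667.4 -218.   230. ]
230 35.5 [ 668.6 -218.7  230. ]
1.65 18.3 231.1
1.7 26.6 230.0
1.75 34.9 228.4
1.78 39.8 227.3
```

In the tool's units: -122 mm / 800 = -0.1525, -115 mm / 800 = -0.1438, 80 degrees / 180 = 0.4444.

>>> tcp_steps --deltas '[{"az": 0.0556,"dx": -0.0125,"aperture": 85},{"az": 0.1111,"dx": -0.0313,"aperture": 85},{"az": 0.1667,"dx": -0.05,"aperture": 85},{"az": 0.2222,"dx": -0.075,"aperture": 85},{"az": 0.2778,"dx": -0.1,"aperture": 85},{"az": 0.3333,"dx": -0.125,"aperture": 85},{"az": 0.3889,"dx": -0.1438,"aperture": 85},{"az": 0.4444,"dx": -0.1525,"aperture": 85}]'

```text
time: 16.92
tool_pos: [668.1, -217.8, 295.8]
tcp_rot: [-179.8, -0.2, 110.5]
ft_force: [0.3, -0.8, 0.9]
finger_gap: 85.0
grip_force: 0.0
```

>>> tcp_steps --deltas '[{"az": 0.0556,"aperture": 85},{"az": 0.0556,"aperture": 85},{"az": 0.0556,"aperture": 85},{"az": 0.0556,"aperture": 85}]'

```text
time: 17.42
tool_pos: [668.3, -218.6, 299.7]
tcp_rot: [-180.0, -0.0, 100.9]
ft_force: [-0.3, -0.7, 0.6]
finger_gap: 85.0
grip_force: 0.0
```

```bash
python3 - <<'E'
from h import *
w=snap("wrist","w9");st=readout.sense();print(st["tool_pos"],st["tcp_rot"],st["joint_pos"].round(1))
h=cv2.cvtColor(w["pixels"],cv2.COLOR_BGR2HSV);m=((h[...,0]>17)&(h[...,0]<32)&(h[...,1]>140)&(h[...,2]>60)).astype(np.uint8)*255
for c in cv2.findContours(m,0,1)[0]:
    if cv2.contourArea(c)>200: print(cv2.contourArea(c),cv2.boundingRect(c),cv2.approxPolyDP(c,4,True).reshape(-1,2).tolist())
print(proj(w,[[668.7,-219,228.5],[661,-179.5,228.5],[676.3,-258.5,228.5]]))
E
```

```text
[ 668.36954893 -218.60111593  299.97658392] [-1.79980808e+02 -1.30585013e-02  1.00896265e+02] [-22.3  23.1  59.8   0.   97.1 -33.2]
2014.0 (303, 169, 23, 146) [[307, 169], [303, 176], [311, 183], [312, 277], [304, 284], [318, 314], [324, 310], [325, 181]]
[[318.34235297 247.58979588]
 [318.11777647 189.26245073]
 [318.4087315  300.24586112]]
```

View pics/w9.png

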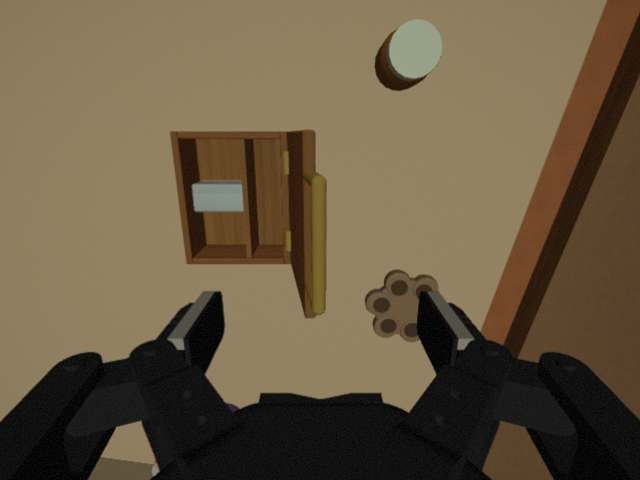

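w9 shows the bar squarely between the open fingers (column 318, rows 175–314), as predicted. The tin is upright in the compartment at (218,197). Descend and grip.

>>> tcp_steps --deltas '[{"dz": 0.0375,"aperture": 85},{"dz": 0.075,"aperture": 85},{"dz": 0.1025,"aperture": 85},{"dz": 0.1125,"aperture": 85},{"dz": 0.1125,"aperture": 85}]' --grip_force 30

```text
time: 18.1
tool_pos: [668.3, -218.5, 210.2]
tcp_rot: [-180.0, -0.0, 100.8]
ft_force: [0.5, -0.1, -0.3]
finger_gap: 85.2
grip_force: 0.0
```

>>> tcp_steps --deltas '[{"aperture": 50},{"aperture": 30},{"aperture": 15},{"aperture": 5},{"aperture": 5},{"aperture": 5}]' --grip_force 30

```text
time: 18.85
tool_pos: [668.7, -218.6, 210.6]
tcp_rot: [180.0, 0.0, 100.8]
ft_force: [1.0, 1.1, 1.8]
finger_gap: 8.5
grip_force: 29.3
```

```bash
python3 - <<'E'
from h import *
st=readout.sense();T=st["tool_pos"];print(T)
x=np.array([.982,.191]);H=np.array([571,-238])+64*x
for g in range(0,1):
  c=((T[:2]-H)@x);z=T[2]+19-64;print("case x off",c,"z",z,"radius",np.hypot(c,z),"th",np.arctan2(z,-c)+np.arctan2(5,168)*-1+0)
R=np.hypot(168,5);a0=np.arctan2(5,168)
p0=None
for th in np.r_[1.753,np.arange(1.7,-.001,-.05)]:
    a=th+a0;u=-R*np.cos(a);v=R*np.sin(a)
    if p0 is None:p0=(u,v)
    print(round(th,2),"dy",round(u-p0[0],1),"dz",round(p0[1]-v,1))
E
```

```text
[ 668.67295606 -218.62295749  210.6047864 ]
case x off 35.56433796502952 z 165.60478639578704 radius 169.38054024026815 th 1.7525844969954514
1.75 dy 0.0 dz 0.0
1.7 dy -8.8 dz -1.6
1.65 dy -17.1 dz -2.8
1.6 dy -25.5 dz -3.5
1.55 dy -33.9 dz -3.8
1.5 dy -42.3 dz -3.6
1.45 dy -50.6 dz -3.1
1.4 dy -59.0 dz -2.1
1.35 dy -67.3 dz -0.7
1.3 dy -75.5 dz 1.1
1.25 dy -83.6 dz 3.3
1.2 dy -91.6 dz 5.9
1.15 dy -99.4 dz 8.9
1.1 dy -107.1 dz 12.3
1.05 dy -114.6 dz 16.1
1.0 dy -121.9 dz 20.2
0.95 dy -129.0 dz 24.8
0.9 dy -135.9 dz 29.6
0.85 dy -142.5 dz 34.8
0.8 dy -148.8 dz 40.3
0.75 dy -154.9 dz 46.1
0.7 dy -160.6 dz 52.3
0.65 dy -166.1 dz 58.7
0.6 dy -171.2 dz 65.3
0.55 dy -176.0 dz 72.2
0.5 dy -180.4 dz 79.4
0.45 dy -184.5 dz 86.7
0.4 dy -188.1 dz 94.3
0.35 dy -191.5 dz 102.0
0.3 dy -194.4 dz 109.9
0.25 dy -196.9 dz 117.9
0.2 dy -199.0 dz 126.0
0.15 dy -200.7 dz 134.3
0.1 dy -202.0 dz 142.6
0.05 dy -202.9 dz 150.9
-0.0 dy -203.4 dz 159.3
```

In the tool's units: -67 mm / 800 = -0.0838, -59 mm / 800 = -0.0738.

>>> tcp_steps --deltas '[{"dy": -0.0113,"dz": -0.0025,"aperture": 5},{"dy": -0.0213,"dz": -0.0038,"aperture": 5},{"dy": -0.0325,"dz": -0.0044,"aperture": 5},{"dy": -0.0425,"dz": -0.005,"aperture": 5},{"dy": -0.0525,"dz": -0.0044,"aperture": 5},{"dy": -0.0638,"dz": -0.0038,"aperture": 5},{"dy": -0.0738,"dz": -0.0025,"aperture": 5},{"dy": -0.0838,"dz": -0.0013,"aperture": 5}]'

```text
time: 19.85
tool_pos: [602.1, -231.4, 211.1]
tcp_rot: [-180.0, 0.0, 100.8]
ft_force: [2.5, -2.0, -2.0]
finger_gap: 8.8
grip_force: 31.0
```

>>> tcp_steps --deltas '[{"aperture": 5}]'

```text
time: 19.98
tool_pos: [601.8, -231.4, 210.9]
tcp_rot: [-179.9, -0.0, 100.8]
ft_force: [-0.5, -1.3, 2.8]
finger_gap: 8.8
grip_force: 31.1
```

In the tool's units: -109 mm / 800 = -0.1363, -99 mm / 800 = -0.1238.

>>> tcp_steps --deltas '[{"dy": -0.0213,"dz": 0.005,"aperture": 5},{"dy": -0.04,"dz": 0.0125,"aperture": 5},{"dy": -0.06,"dz": 0.0213,"aperture": 5},{"dy": -0.0775,"dz": 0.0325,"aperture": 5},{"dy": -0.0938,"dz": 0.045,"aperture": 5},{"dy": -0.11,"dz": 0.0588,"aperture": 5},{"dy": -0.1238,"dz": 0.075,"aperture": 5},{"dy": -0.1363,"dz": 0.0913,"aperture": 5}]'

```text
time: 20.98
tool_pos: [494.9, -251.8, 137.5]
tcp_rot: [-180.0, 0.0, 100.8]
ft_force: [2.1, -2.8, -0.2]
finger_gap: 8.6
grip_force: 32.1
```

>>> tcp_steps --deltas '[{"aperture": 5}]'

```text
time: 21.1
tool_pos: [494.0, -251.9, 136.4]
tcp_rot: [-179.9, -0.0, 100.8]
ft_force: [-1.9, -3.6, 0.9]
finger_gap: 8.7
grip_force: 32.0
```

In the tool's units: 62 mm / 800 = 0.0775, 54 mm / 800 = 0.0675.

>>> tcp_steps --deltas '[{"dy": -0.005,"dz": 0.0088,"aperture": 5},{"dy": -0.01,"dz": 0.0188,"aperture": 5},{"dy": -0.015,"dz": 0.0275,"aperture": 5},{"dy": -0.0188,"dz": 0.0375,"aperture": 5},{"dy": -0.0225,"dz": 0.0475,"aperture": 5},{"dy": -0.0263,"dz": 0.0575,"aperture": 5},{"dy": -0.0288,"dz": 0.0675,"aperture": 5},{"dy": -0.0313,"dz": 0.0775,"aperture": 5}]'

```text
time: 22.1
tool_pos: [470.1, -256.6, 75.4]
tcp_rot: [-179.9, -0.0, 100.8]
ft_force: [-1.8, -3.8, 0.0]
finger_gap: 8.6
grip_force: 33.2
```

>>> tcp_steps --deltas '[{"dy": -0.0013,"dz": 0.0075,"aperture": 5},{"dy": -0.0025,"dz": 0.015,"aperture": 5},{"dy": -0.0025,"dz": 0.0225,"aperture": 5},{"dy": -0.0038,"dz": 0.0275,"aperture": 5},{"dy": -0.0038,"dz": 0.0275,"aperture": 5}]'

```text
time: 22.72
tool_pos: [467.3, -257.1, 53.2]
tcp_rot: [-179.9, -0.0, 100.8]
ft_force: [-2.5, -4.7, 0.2]
finger_gap: 8.9
grip_force: 33.5
```

In the tool's units: 2 mm / 800 = 0.0025, 1 mm / 800 = 0.0013.

>>> tcp_steps --deltas '[{"dz": 0.0013,"aperture": 5},{"dz": 0.0025,"aperture": 5},{"dz": 0.0025,"aperture": 5}]'

```text
time: 23.1
tool_pos: [467.2, -257.1, 51.4]
tcp_rot: [-179.9, -0.0, 100.8]
ft_force: [-2.9, -4.9, -0.9]
finger_gap: 8.9
grip_force: 33.5
```

>>> tcp_steps --deltas '[{"dz": 0.0013,"aperture": 5},{"dz": 0.0025,"aperture": 5},{"dz": 0.0025,"aperture": 5}]'

```text
time: 23.48
tool_pos: [467.1, -257.1, 49.4]
tcp_rot: [-179.9, -0.0, 100.8]
ft_force: [-3.8, -5.5, -0.1]
finger_gap: 8.9
grip_force: 33.6
```

In the tool's units: 2 mm / 800 = 0.0025, 1 mm / 800 = 0.0013.

>>> tcp_steps --deltas '[{"dz": 0.0013,"aperture": 5},{"dz": 0.0025,"aperture": 5},{"dz": 0.0025,"aperture": 5}]'

```text
time: 23.85
tool_pos: [467.0, -257.1, 47.3]
tcp_rot: [-179.9, -0.0, 100.8]
ft_force: [-4.3, -5.5, 0.4]
finger_gap: 8.7
grip_force: 33.6
```

```bash
python3 - <<'E'
from h import *
w=snap("wrist","w10")
E
```

```text
(no output)
```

View pics/w10.png

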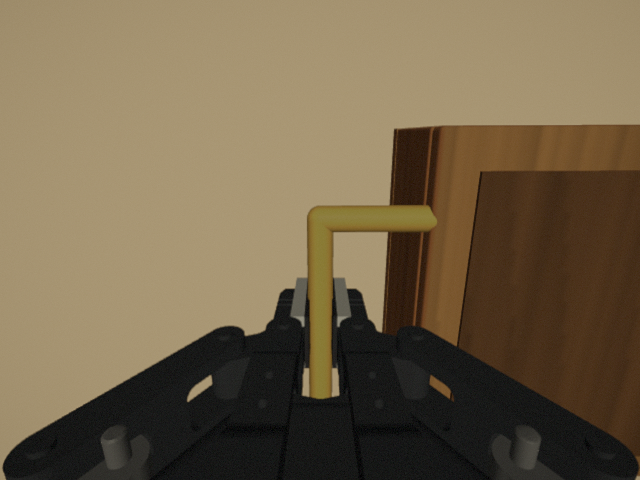

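The bar is still held (column 320) and the lid is nearly down. There is no reaction force at the stop yet, so I'll continue down gently.

In the tool's units: 2 mm / 800 = 0.0025, 1 mm / 800 = 0.0013.

```bash
python3 - <<'E'
from h import *
w=load("w10");t=np.array([467,-257.1]);y=np.radians(100.9);X=np.array([np.cos(y),np.sin(y)]);Y=np.array([np.sin(y),-np.cos(y)])
for z in(66,69,72,76,80):
    P=plane(w,[(320,230),(375,218),(428,218)],z)[:,:2]-t;Q=plane(w,[(440,127),(440,150)],z+5)[:,:2]-t
    print(z,(P@Y).round(1),(P@X).round(1),(Q@Y).round(1),(Q@X).round(1))
E
```

```text
66 [ 1.8 23.3 43.9] [38.  42.9 42.9] [43.4 44.2] [76.5 68.8]
69 [ 1.8 22.8 42.9] [38.9 43.7 43.6] [42.4 43.2] [76.5 69. ]
72 [ 1.8 22.3 41.9] [39.8 44.4 44.4] [41.4 42.1] [76.4 69.1]
76 [ 1.8 21.6 40.6] [40.9 45.4 45.4] [40.  40.7] [76.4 69.3]
80 [ 1.8 20.9 39.3] [42.1 46.4 46.4] [38.7 39.4] [76.3 69.5]
```

>>> tcp_steps --deltas '[{"dz": 0.0013,"aperture": 5},{"dz": 0.0025,"aperture": 5},{"dz": 0.0025,"aperture": 5}]'

```text
time: 24.28
tool_pos: [467.0, -257.2, 46.3]
tcp_rot: [-179.9, -0.0, 100.8]
ft_force: [-8.6, -3.1, 9.5]
finger_gap: 8.5
grip_force: 34.6
```

Contact is now felt (9.5 N), so the lid is on its stop. I'll release with a small opening and rise clear.

In the tool's units: 0.5 mm / 800 = 0.0006.

>>> tcp_steps --deltas '[{"dz": 0.0006,"aperture": 5},{"dz": 0.0006,"aperture": 5},{"aperture": 16},{"aperture": 26},{"aperture": 26},{"aperture": 26}]'

```text
time: 25.02
tool_pos: [468.1, -256.6, 46.0]
tcp_rot: [-180.0, -0.0, 100.8]
ft_force: [-0.2, 0.4, 0.1]
finger_gap: 25.8
grip_force: 0.0
```

>>> tcp_steps --deltas '[{"dz": -0.0063,"aperture": 26},{"dz": -0.025,"aperture": 26},{"dz": -0.0563,"aperture": 26},{"dz": -0.1125,"aperture": 26},{"dz": -0.175,"aperture": 26},{"dz": -0.225,"aperture": 26},{"dz": -0.225,"aperture": 26},{"dz": -0.225,"aperture": 26}]'

```text
time: 26.02
tool_pos: [468.1, -256.8, 226.6]
tcp_rot: [180.0, 0.0, 100.8]
ft_force: [-0.5, -0.1, -0.1]
finger_gap: 26.0
grip_force: 0.0
```

```bash
python3 - <<'E'
from h import *
w=snap("wrist","w11");snap("top","top1");print(readout.sense()["tool_pos"])
h=cv2.cvtColor(w["pixels"],cv2.COLOR_BGR2HSV);m=((h[...,0]>17)&(h[...,0]<32)&(h[...,1]>140)&(h[...,2]>60)).astype(np.uint8)*255
for c in cv2.findContours(m,0,1)[0]:
    if cv2.contourArea(c)>200: print(cv2.boundingRect(c),cv2.minAreaRect(c))
x=np.array([.982,.191]);Y=np.array([-.191,.982]);H=np.array([571,-238])+64*x
B=[[*(H-168*x+a*Y),69] for a in(-45,45)];print(proj(w,B))
E
```

```text
[ 467.4042252  -256.33255572  224.95910567]
(314, 163, 54, 106) ((340.5, 215.5), (105.0, 53.0), 90.0)
[[319.23518222 262.65017309]
 [318.77385003 169.18759985]]
```

View pics/w11.png

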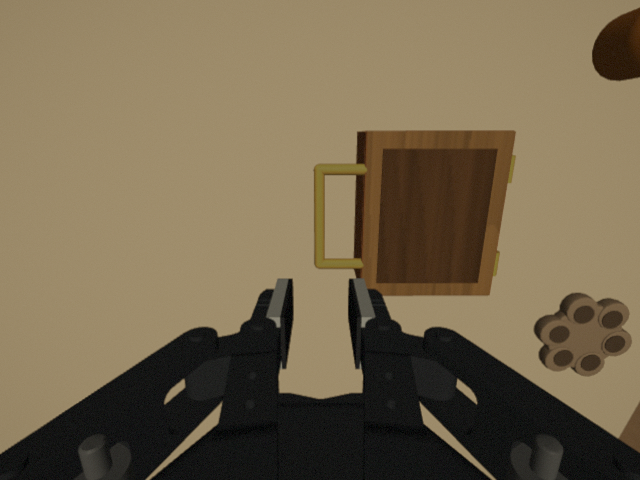

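w11 shows the lid shut flat on the case. The bar is at column 319, rows 169–264, matching the prediction for a height of 69 mm, and the gripper is clear.

```bash
python3 -c "
from bench import r, imaging, readout, hand_in
print(hand_in())"
```

```text
the job is handed in; nothing more can be done
None
```

The long tin is upright in the front compartment, the lid is shut, the gripper is clear, and the job was handed in about 26 s into the 72 s limit; no verdict was returned.

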